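# Press the guarded test plunger with the push rod

### The job

The board on the test jig is live, so keep the gripper off the jig: take the ball-topped push rod from the rack, pass its lower end through the hole in the jig's guard plate and push the spring plunger under it fully down to its stop, holding it down for about a second. Then let the plunger spring back up and hang the push rod back upright in the rack, its collar resting on the rack's top; leave everything else where it is.

Things in the scene. Friction and masses are not known exactly. Their poses are not given: they have to be found in the camera images.
- push_rod: Loose push rod, 167 mm, about 120 g, hanging upright by its collar in one rack eye. Origin: centre of its lower tip, z up along the rod. White shaft 12 mm in diameter, z 0 to 90 mm (tip chamfered 3 mm); black collar 40 mm in diameter, 90 to 96 mm; black round handle 22 mm in diameter, 96 to 140 mm (grip from above, at 126 mm); on top a ball 30 mm in diameter, centre at 152 mm. Yaw is free.
- nut_driver: Loose nut driver hanging in the rack's other eye; leave it there. Steel shaft 16 mm in diameter, the same 40 mm collar, and a black T-bar handle 84 x 20 x 18 mm, along its x, about square to the row of eyes; its top is 130 mm above its tip (origin: the tip, z up).
- rack: Fixed plywood tool rack 70 x 170 x 110 mm high, open at front and back: foot board, two end cheeks and a top board 8 mm thick with two eyes, 21 mm in diameter, 90 mm apart. Origin under its centre, y along the row of eyes, x across it. Stands left or right of the jig.
- rack_eye0 (a point): Centre of the rack eye at the rack's -y end, on the top face of the top board, 110 mm above the table. A tool hanging there has its collar's underside at this height and its tip 90 mm below.
- rack_eye1 (a point): The same for the rack eye at the rack's +y end.
- jig: Fixed test jig: grey base 150 x 110 x 18 mm, a green circuit board on its +x half (parts up to 42 mm high), the guarded plunger on its -x half. Origin under its centre. Guard: square aluminium plate 66 x 66 x 5 mm on four posts (screw heads up to 78 mm), its top 75 mm above the table, with one hole 18 mm in diameter in its middle, 36 mm from the origin towards -x.
- eye (a point): Centre of the guard plate's hole, on the plate's top face, 75 mm above the table; the plate's underside is 5 mm lower. z up.
- plunger_top (a point): Centre of the top face of the plunger's round black head (26 mm in diameter), straight below the guard hole: 27 mm below point eye when up, 43 mm below it when fully down.
- plunger (a joint): Plunger travel in m: 0 when up, 0.016 when fully down at its stop. A spring pushes it up: 3.5 N when up, 9.1 N at the stop.
- speaker: Loose bystander: loudspeaker 80 mm across, 24 mm high. Origin under its centre.
- battery_holder: Loose bystander: black battery tray 80 x 72 mm, 22 mm high, with three pink cells. Origin under its centre.
- big_pot: Loose bystander: potentiometer with black knob, 40 mm across, 60 mm high. Origin under its centre.
- small_pot: Loose bystander: potentiometer with black knob, 30 mm across, 60 mm high. Origin under its centre.
- solder_spool: Loose bystander: metal spool 64 mm across, 50 mm high. Origin under its centre.
- parts_dish: Loose bystander: clear dish 80 mm across, 30 mm high. Origin under its centre.
- cell_box: Loose bystander: small carton 70 x 110 x 45 mm high. Origin under its centre.
Mind the look-alikes: they are no part of the job. What is shaped like the push_rod but green is not meant.

How it is judged (in metres and radians):
On the way, in this order (a step that is already met when the one before it is completed fails the run):
1. the push rod's lower end is through the guard plate's hole (z of push_rod in the frame of eye below -0.008 m and horizontal distance between push_rod and eye below 0.01 m and angle between push_rod's own z axis and vertical below 0.25 rad), for 0.02 s.
2. the plunger is held down at its stop (within 1.5 mm) by the push rod for half a second (all of step 1 and value of joint plunger above 0.0145 m and contact force between push_rod and jig above 2 N), for 0.5 s.
At the end, for the whole second after the job is handed in: The push rod hangs in a rack eye, released and at rest, upright within 0.08 rad, its collar seated on the rack's top within 4 mm and its tip within 9 mm of the eye's axis; the plunger is back up within 2 mm (((horizontal distance between push_rod and rack_eye0 below 0.009 m and z of push_rod in the frame of rack_eye0 between -0.094 and -0.086 m) or (horizontal distance between push_rod and rack_eye1 below 0.009 m and z of push_rod in the frame of rack_eye1 between -0.094 and -0.086 m)) and angle between push_rod's own z axis and vertical below 0.08 rad and linear speed of push_rod below 0.03 m/s and value of joint plunger below 0.002 m); the robot touches nothing.
It fails at once if the gripper pushes on the jig with more than 2 N (contact force between the fingers and jig above 2 N).
It fails at once if another thing is moved by more than 25 mm (distance of any of nut_driver, speaker, battery_holder, big_pot, small_pot, solder_spool, parts_dish, cell_box from where it was at the start of the episode above 0.025 m).
It also fails if it takes over 69 s, if anything falls off the work surface, if the arm or the gripper's body presses on something with over 40 N, if the wrist force passes 120 N, or if a joint passes its speed limit or range.

### The arm

A 6-joint arm with a two-finger parallel gripper is mounted at the origin on the work surface. World frame = base frame: x ahead of the robot, y to its left, z up, the work surface at z = 0. Lengths are in mm, angles in rad, forces in N, time in s.
With the tool pointing down it reaches from about 350 to 775 mm from the base axis. Payload 7.3 kg.
Tool frame: the origin (TCP) lies on the centre line of the jaws, within the pads' length; the fingertips stand 14 mm ahead of it and the grasp point (between the pads) lies 5 mm behind it; z points along the fingers, y is the line along which they close (so a half turn about z gives the same grasp; the last joint's range is limited). The gripper opens to 92 mm and grips with 3 to 60 N. Pads are 19 mm wide; open, the fingers measure 130 mm over their backs; the gripper's body (75 mm by 190 mm) begins 47 mm behind the grasp point.
Start: joints at [-1.266, 0.342, 1.524, -0, 1.275, -0.146], TCP at [228.759, -472.56, 240.741] pointing down, gripper open.
Joint ranges: [-2.53, 2.53], [-0.77, 2.02], [0.04, 2.7], [-1, 4.14], [0.28, 2.66], [-3.11, 3.11]. Speed limits (rad/s): [2.57, 2.57, 3.14, 3.14, 3.14, 3.14].

### API

Orientations are given as [roll, pitch, yaw] about the fixed x, y, z axes, in that order (R = Rz(yaw) Ry(pitch) Rx(roll)).
In Python, from plant import get_obs, capture, bot, spot_in, trace, pinpoint gives the robot as it stands.
- The arm moves only by the tool play_rows, never from a script. Its argument "rows" is a list of rows, each a list of 2 entries, a list of its own where there are three numbers: the shift along the world's x, y, z in units of 3 cm (1.0 is 3 cm), then the turn, a rotation vector about the world's x, y, z in units of 8 degrees (1.0 is 8 degrees). A call has 1 to 12 rows; each row shifts and turns the commanded pose from where the row before left it; what a row does not reach is not made up. A row lasts 1/8 s, in which the tool goes at most 62.5 mm and 10.7 degrees, less where a joint would pass 70% of its speed; a pose out of reach is approached as far as the arm can. A call with a number of a shift or a turn outside -1 to 1 is refused whole. A call with a gripper value outside its range is refused whole. "hand" is the opening, from -1 (shut) to 1 (fully open), set as the call begins (left out, the last holds). The fingers move at their own pace and stop on an object; the grip force is fixed at half the most. Time passes only in rows, so rows that do not move let the fingers close. It gives the time, the measured TCP pose, the force, the opening and the grip force at its end, in the units of the state.
- get_obs(): the state, without advancing time (a new reading comes with each control period).
- capture(name): name is "scene" or "top"; returns a dict with "frame" (400x640x3 uint8, red, green, blue), "fov_y" (degrees; the focal length in pixels is half the picture's height over the tangent of half this angle, whatever the lens; pixels are square), "cx", "cy" (the principal point, pixels), "dist" ([k1, k2, p1, p2, k3] as OpenCV has them; the pictures are not rectified), "rvec" (rotation vector, rad) and "tvec" (3), from world to camera coordinates, as OpenCV has them. Camera axes: x right, y down, z forward; pixel columns grow to the right and rows downward; lengths in mm; the calibration is good to about 2 mm. A picture is of the moment at which its call begins. There is no depth.
- bot.close_job(): hands the job in; it is judged then, once.
Trained networks look in the newest picture that a camera, given by its name, has taken for a name from the list of things; names that differ only in an ending like _2 or _b are one class to them, and where a whole thing is asked for, a point or a joint stands for the part that bears it (a point fixed in the world has none). Each returns a list of dicts, best first, with "p" (0 to 1); they miss things now and then, are a little off and sometimes report something else, mostly with a low value. They report only what shows in the picture. A call takes as long as a camera call. They do not tell look-alikes from the thing itself.
- spot_in(query, camera): "at" ([row, column] in pixels, amid what is visible of it).
- trace(query, camera): "mask" (400x640 bool, what is visible of it) and "at" ([row, column] in pixels, amid what is visible of it).
- pinpoint(query, camera): "at" ([row, column] in pixels: a listed point, or the origin of a listed thing).
The state is a dict: "time": time; "joint_positions": joint angles; "dq": joint speeds; "tau": joint torques, N m; "tool_pos": TCP position; "tcp_rot": TCP orientation; "contact_force": force on the tool from outside, world axes, zero at the start; "moment": the same for the moment, N m; "grip_width": finger opening in mm; "finger_force": force on a finger pad.
Only numpy, scipy, OpenCV 4.12 (cv2) and the standard library are available. Lean on these libraries where they do the work, as an engineer would, in place of code of your own. Each camera call takes 0.05 s, during which the arm holds its last target. There are 200 camera calls.

## Working session

There is one attempt and no reset: what is moved stays moved. The work goes in short steps, Python scripts to look and compute and a tool call to move; the robot and the scene stay as the last step left them, time stands still between calls to the robot, and variables do not carry over. Pictures are saved under pics/ and viewed, at most 10 in all, crops included, and the job is handed in when it is done.

Besides the shell and the picture viewer there is one more tool, called after ">>>" in YAML: its name, and indented under it one key for each argument. play_rows: Moves the arm, as the interface text tells. Shifts and turns lie within -1 to 1; 1 stands for 3 cm of shift or 8 degrees of turn. Its arguments: {"type":"object","properties":{"rows":{"type":"array"},"hand":{"type":"number"}},"required":["rows"]}

```bash
mkdir -p pics; cat > h.py <<'E'
import numpy as np,cv2
from plant import get_obs,capture,bot,spot_in,trace,pinpoint
def cam(c):
    f=200/np.tan(np.radians(c["fov_y"])/2)
    K=np.array([[f,0,c["cx"]],[0,f,c["cy"]],[0,0,1]]);R=cv2.Rodrigues(np.array(c["rvec"],float))[0]
    return K,np.array(c["dist"],float),R,np.array(c["tvec"],float).ravel()
def ray(c,rc):
    K,d,R,t=cam(c);u=cv2.undistortPoints(np.array([[[rc[1],rc[0]]]],float),K,d)[0,0]
    v=R.T@np.array([u[0],u[1],1]);return -R.T@t,v/np.linalg.norm(v)
def atz(c,rc,z):
    o,v=ray(c,rc);return o+v*(z-o[2])/v[2]
def tri(rs):
    A=0;b=0
    for o,v in rs:
        P=np.eye(3)-np.outer(v,v);A=A+P;b=b+P@o
    x=np.linalg.solve(A,b);return x,[np.linalg.norm((np.eye(3)-np.outer(v,v))@(x-o)) for o,v in rs]
def proj(c,p):
    K,d,R,t=cam(c);q=cv2.projectPoints(np.array(p,float).reshape(-1,1,3),R,t,K,d)[0][:,0];return q[:,::-1]
E
python3 - <<'E'
from h import *
o=get_obs();print(o["time"],o["tool_pos"],o["tcp_rot"],o["grip_width"])
C={n:capture(n) for n in("scene","top")}
for n,c in C.items():
    cv2.imwrite(f"pics/{n}0.png",c["frame"][:,:,::-1]);print(n,c["fov_y"],ray(c,(200,320)))
for q in["push_rod","nut_driver","rack","rack_eye0","rack_eye1","jig","eye","plunger_top","speaker","battery_holder","big_pot","small_pot","solder_spool","parts_dish","cell_box"]:
    for n in C:
        print(q,n,[(np.round(r["at"],1).tolist(),round(r["p"],2)) for r in pinpoint(q,n)[:4]],[(np.round(r["at"],1).tolist(),round(r["p"],2)) for r in spot_in(q,n)[:4]] )
E
```

```text
0.0 [ 228.63579242 -472.18797291  240.06998973] [-3.14013953e+00 -1.89588424e-04  4.50812190e-01] 91.96188426728675
scene 45.22813327575042 (array([1136.68520242, -478.03430125,  872.93697007]), array([-0.49450738,  0.50503794, -0.70738895]))
top 49.438853763405476 (array([ 414.77847209,   79.65680855, 1167.89321628]), array([ 0.14758409,  0.00323717, -0.98904421]))
push_rod scene [([297.4, 258.1], 0.89), ([275.5, 212.2], 0.64)] [([242.9, 201.6], 0.73), ([267.7, 248.3], 0.56)]
push_rod top [([228.1, 423.1], 0.78), ([188.5, 410.7], 0.54)] [([223.6, 357.7], 0.71), ([236.3, 472.7], 0.7), ([180.6, 420.0], 0.67), ([222.4, 433.7], 0.58)]
nut_driver scene [([293.2, 175.9], 0.57), ([145.8, 385.2], 0.32)] [([260.7, 158.9], 0.88)]
nut_driver top [([237.3, 456.5], 0.73)] [([233.7, 472.4], 0.63)]
rack scene [([287.5, 193.5], 0.68)] [([276.0, 190.8], 0.56)]
rack top [] [([233.0, 449.4], 0.85)]
rack_eye0 scene [([265.9, 165.6], 0.72), ([250.8, 204.6], 0.64), ([293.4, 171.5], 0.31)] [([274.5, 193.3], 0.92)]
rack_eye0 top [([221.7, 435.5], 0.74), ([272.9, 345.3], 0.65)] [([234.0, 443.9], 0.98)]
rack
[... 1073 characters left out ...]
.1, 395.9], 0.82)]
big_pot top [([148.1, 290.1], 0.66), ([220.2, 433.2], 0.2)] [([145.5, 289.1], 0.76), ([233.4, 446.0], 0.64), ([272.9, 349.8], 0.27)]
small_pot scene [([231.7, 279.1], 0.83)] [([224.7, 279.0], 0.58)]
small_pot top [([222.2, 356.3], 0.49)] [([220.1, 357.8], 0.55)]
solder_spool scene [([345.8, 280.9], 0.73)] [([338.4, 277.4], 0.57)]
solder_spool top [([147.6, 424.7], 0.6)] [([149.3, 427.4], 0.85)]
parts_dish scene [([144.1, 383.8], 0.73)] [([139.4, 384.7], 0.98)]
parts_dish top [([229.7, 188.8], 0.75)] [([225.5, 185.6], 0.88)]
cell_box scene [([285.9, 356.9], 0.82)] [([280.9, 357.7], 0.83)]
cell_box top [([133.0, 350.9], 0.78)] [([133.8, 352.0], 0.74), ([232.2, 444.4], 0.63)]
```

View pics/scene0.png

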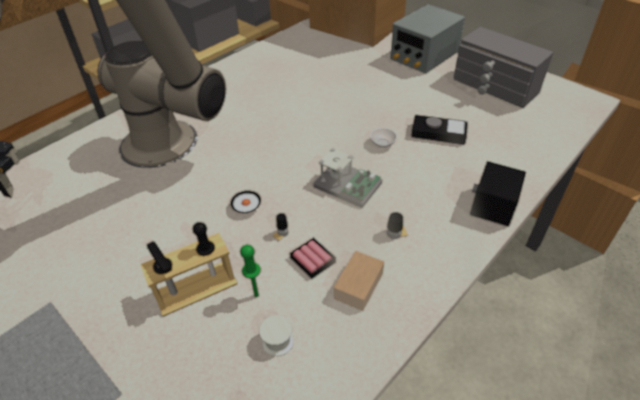

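View pics/top0.png

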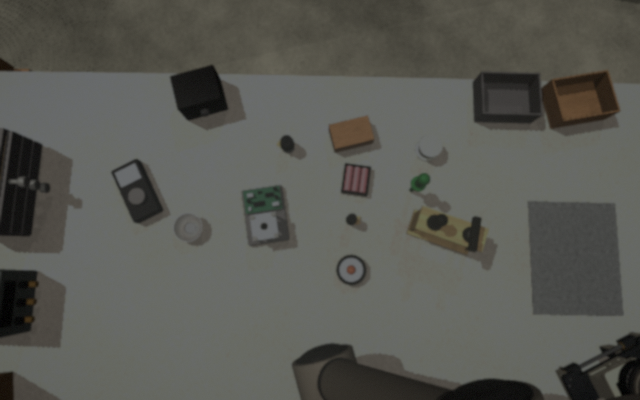

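The scene view shows the rack at about (275,190). The candidates for the push rod are:
- Black ball-topped rod: scene (238,204), top (221,437).
- Green look-alike standing on the table: scene (262,250), top (182,420).
- Nut driver with T-bar: scene (258,160), top (233,472).
- Small pot: scene (224,280), top (219,353).

I choose the black one in the rack and will check it in a close crop, along with the jig.

```bash
python3 - <<'E'
from h import *
a=cv2.imread("pics/scene0.png");b=cv2.imread("pics/top0.png")
r=lambda im,y,x:cv2.resize(im[y:y+60,x:x+80],(400,300),interpolation=cv2.INTER_CUBIC)
m=np.vstack([np.hstack([r(a,215,140),r(b,200,405)]),np.hstack([r(a,145,305),r(b,185,225)])])
cv2.imwrite("pics/m0.png",m)
E
```

```text
(no output)
```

View pics/m0.png

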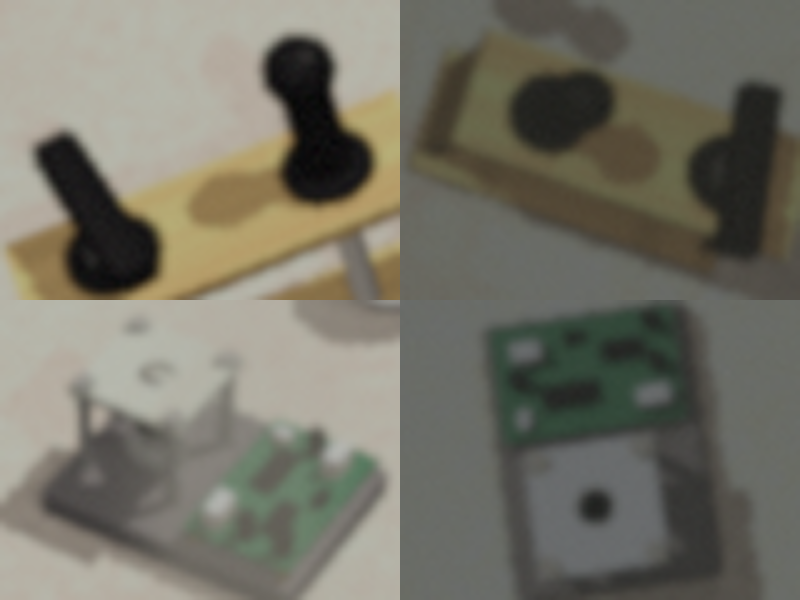

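The crop confirms it: the ball-topped rod with a white shaft below the board is at scene ball (228,199.6) and collar (248.6,205.6), and top ball (220,441.6) and collar (222.4,434.6). The guard hole is at scene (160,336.4) and top (226.2,264).

```bash
python3 - <<'E'
from h import *
s,t=capture("scene"),capture("top")
def both(n,a,b):
    x,e=tri([ray(s,a),ray(t,b)]);print(n,x.round(1),np.round(e,1));return x
ball=both("ball",(228,199.2),(219.6,441.2))
col=both("collar mid",(248.2,205.2),(222,434.2))
eye=both("eye",(159.6,336),(225.8,263.6))
print("fixed z ball",atz(s,(228,199.2),172),atz(t,(219.6,441.2),172))
print("fixed z col",atz(s,(248.2,205.2),116),atz(t,(222,434.2),116))
print("fixed z eye",atz(s,(159.6,336),75),atz(t,(225.8,263.6),75))
# other end things
for n,a in dict(nutcol=(233.5,467.5),T0=(217,477),T1=(249.5,472.5),pcbc=(189.5,233+12),jigc=(192,262)).items(): print(n,atz(t,a,130).round(0),atz(t,a,110).round(0))
# all plate corners, top
for a in [(212,252.5),(210.5,278),(237,284.5),(241,257.5)]: print("plate",atz(t,(a[0]+0,a[1]),75).round(0))
for n,z,a in [("spool",50,(149,428)),("green",172,(182,420)),("spk",24,(271,350)),("smallpot",60,(219,353)),("batt",22,(181,356)),("dish",30,(228,190)),("bigpot",60,(144,287))]: print(n,atz(t,a,z).round(0))
for q in("push_rod","nut_driver","rack"):
  for n in("scene","top"):
    for r in trace(q,n)[:3]:
        ys,xs=np.nonzero(r["mask"]);print(q,n,round(r["p"],2),len(ys),ys.min(),ys.max(),xs.min(),xs.max())
E
```

```text
ball [ 524.3 -195.   175.4] [1.1 1.1]
collar mid [ 524.7 -195.2  113.6] [0.9 0.9]
eye [509.4 224.8  75.4] [1. 1.]
fixed z ball [ 522.09705315 -192.77062842  172.        ] [ 524.04532806 -196.94420853  172.        ]
fixed z col [ 527.17764807 -195.46747428  116.        ] [ 523.95596039 -195.36321783  116.        ]
fixed z eye [509.62122146 225.94801724  75.        ] [508.82433613 224.09496193  75.        ]
nutcol [ 497. -271.  130.] [ 498. -278.  110.]
T0 [ 537. -295.  130.] [ 539. -302.  110.]
T1 [ 459. -282.  130.] [ 460. -289.  110.]
pcbc [591. 266. 130.] [595. 269. 110.]
jigc [586. 224. 130.] [589. 227. 110.]
plate [543. 254.  75.]
plate [549. 189.  75.]
plate [482. 170.  75.]
plate [470. 238.  75.]
spool [ 725. -200.   50.]
green [ 611. -149.  172.]
spk [401.   1.  24.]
smallpot [533.  -2.  60.]
batt [639. -12.  22.]
dish [502. 424.  30.]
bigpot [727. 173.  60.]
push_rod scene 0.65 559 245 295 241 260
push_rod scene 0.56 612 222 275 191 215
push_rod top 0.56 286 214 230 426 447
push_rod top 0.51 285 172 191 410 429
nut_driver scene 0.52 1120 315 355 259 293
nut_driver top 0.95 414 217 251 462 480
rack scene 0.85 3959 233 315 141 236
rack top 0.74 1764 206 254 407 488
```

>>> play_rows:
  rows:
    - [[0.9,0.84,0],[0,0,0.52]]
    - [[0.9,0.84,0],[0,0,0.52]]
    - [[0.9,0.84,0],[0,0,0.52]]
    - [[0.9,0.84,0],[0,0,0.52]]
    - [[0.9,0.84,0],[0,0,0.52]]
    - [[0.9,0.84,0],[0,0,0.52]]
    - [[0.9,0.84,0],[0,0,0.52]]
    - [[0.9,0.84,0],[0,0,0.52]]
    - [[0.9,0.84,0],[0,0,0.52]]
    - [[0.9,0.84,0],[0,0,0.52]]
    - [[0.86,0.83,0],[0,0,0.5]]
    - [[0,0,0],[0,0,0]]
  hand: 1

```text
time: 5.0
tool_pos: [525.8, -194.0, 240.5]
tcp_rot: [3.142, -0.0, 1.25]
contact_force: [0.0, 0.0, 0.5]
grip_width: 92.2
finger_force: 0.0
```

>>> play_rows:
  rows:
    - [[-0.04,-0.04,-0.55],[0,0,0]]
    - [[0,0,-0.55],[0,0,0]]
    - [[0,0,-0.55],[0,0,0]]
    - [[0,0,-0.55],[0,0,0]]
    - [[0,0,-0.55],[0,0,0]]
    - [[0,0,-0.55],[0,0,0]]
    - [[0,0,0],[0,0,0]]
    - [[0,0,0],[0,0,0]]

```text
time: 6.0
tool_pos: [523.4, -197.5, 142.4]
tcp_rot: [3.141, 0.0, 1.246]
contact_force: [0.1, 0.0, -0.6]
grip_width: 91.7
finger_force: 0.0
```

```bash
python3 - <<'E'
from h import *
a=capture("scene");b=capture("top")
r=lambda im,y,x:cv2.resize(im["frame"][y:y+75,x:x+100,::-1],(400,300),interpolation=cv2.INTER_CUBIC)
cv2.imwrite("pics/g1.png",np.hstack([r(a,200,150),r(b,180,390)]))
E
```

```text
(no output)
```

View pics/g1.png

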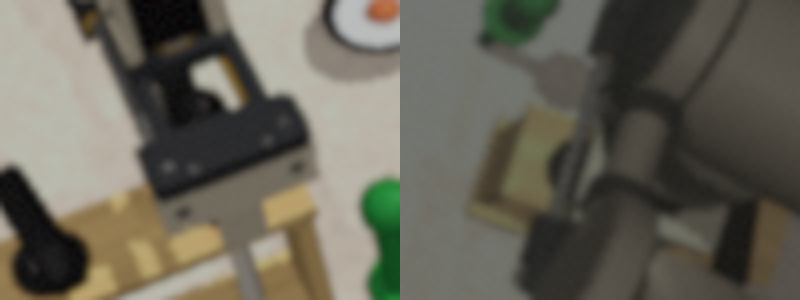

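The gripper straddles the rod, with its white shaft showing at scene (265,211). The nut driver and green rod are clear, so I'm closing.

>>> play_rows:
  rows:
    - [[0,0,0],[0,0,0]]
    - [[0,0,0],[0,0,0]]
    - [[0,0,0],[0,0,0]]
    - [[0,0,0],[0,0,0]]
    - [[0,0,0],[0,0,0]]
    - [[0,0,0],[0,0,0]]
    - [[0,0,0],[0,0,0]]
    - [[0,0,0],[0,0,0]]
  hand: -1

```text
time: 7.1
tool_pos: [523.4, -196.9, 141.7]
tcp_rot: [3.142, -0.0, 1.247]
contact_force: [1.0, 0.4, 0.1]
grip_width: 27.9
finger_force: 30.0
```

>>> play_rows:
  rows:
    - [[0,0,0],[0,0,0]]
    - [[0,0,0],[0,0,0]]
    - [[0,0,0],[0,0,0]]

```text
time: 7.48
tool_pos: [523.3, -196.9, 141.7]
tcp_rot: [3.142, -0.0, 1.247]
contact_force: [1.2, -0.9, -0.4]
grip_width: 28.1
finger_force: 30.0
```

```bash
python3 - <<'E'
from h import *
print(get_obs()["grip_width"],get_obs()["moment"])
a=capture("scene");b=capture("top")
r=lambda im,y,x:cv2.resize(im["frame"][y:y+75,x:x+100,::-1],(400,300),interpolation=cv2.INTER_CUBIC)
cv2.imwrite("pics/g2.png",np.hstack([r(a,200,150),r(b,180,390)]))
E
```

```text
28.061987069095668 [-0.06462777 -0.08157549  0.00075896]
```

View pics/g2.png

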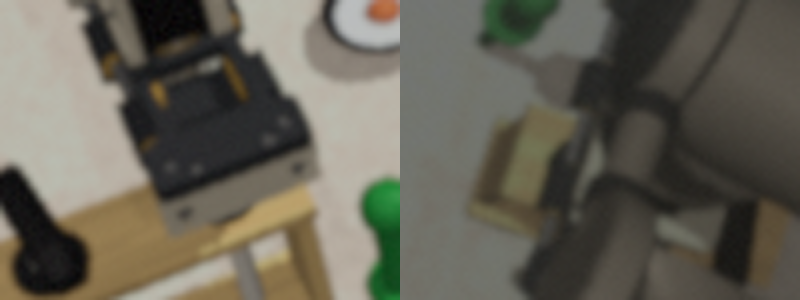

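The 28 mm opening means the pads' upper ends are on the ball instead of the 22 mm handle. I'm reopening, lowering 6 mm and gripping again.

>>> play_rows:
  rows:
    - [[0,0,0],[0,0,0]]
    - [[0,0,0],[0,0,0]]
    - [[0,0,-0.1],[0,0,0]]
    - [[0,0,-0.1],[0,0,0]]
    - [[0,0,0],[0,0,0]]
  hand: -0.2

```text
time: 8.2
tool_pos: [523.2, -196.7, 135.3]
tcp_rot: [-3.141, -0.0, 1.247]
contact_force: [0.7, 1.2, -0.4]
grip_width: 36.8
finger_force: 0.0
```

>>> play_rows:
  rows:
    - [[0,0,0],[0,0,0]]
    - [[0,0,0],[0,0,0]]
    - [[0,0,0],[0,0,0]]
    - [[0,0,0],[0,0,0]]
    - [[0,0,0],[0,0,0]]
    - [[0,0,0],[0,0,0]]
  hand: -1

```text
time: 8.95
tool_pos: [523.5, -196.9, 135.9]
tcp_rot: [3.141, 0.0, 1.247]
contact_force: [1.0, -0.3, 0.9]
grip_width: 25.2
finger_force: 28.2
```

>>> play_rows:
  rows:
    - [[0,0,0],[0,0,0]]
    - [[0,0,0],[0,0,0]]
    - [[0,0,-0.1],[0,0,0]]
    - [[0,0,0],[0,0,0]]
  hand: -0.2

```text
time: 9.45
tool_pos: [523.1, -196.7, 132.3]
tcp_rot: [-3.141, -0.0, 1.247]
contact_force: [-0.7, 0.1, -0.1]
grip_width: 36.6
finger_force: 0.0
```

>>> play_rows:
  rows:
    - [[0,0,0],[0,0,0]]
    - [[0,0,0],[0,0,0]]
    - [[0,0,0],[0,0,0]]
    - [[0,0,0],[0,0,0]]
    - [[0,0,0],[0,0,0]]
    - [[0,0,0],[0,0,0]]
    - [[0,0,0],[0,0,0]]
  hand: -1

```text
time: 10.32
tool_pos: [523.4, -196.9, 132.7]
tcp_rot: [3.141, 0.0, 1.247]
contact_force: [0.4, -0.2, -1.6]
grip_width: 23.9
finger_force: 29.2
```

>>> play_rows:
  rows:
    - [[0,0,0.3],[0,0,0]]
    - [[0,0,0.5],[0,0,0]]
    - [[0,0,0.6],[0,0,0]]
    - [[0,0,0.6],[0,0,0]]
    - [[0,0,0.6],[0,0,0]]
    - [[0,0,0.6],[0,0,0]]
    - [[0,0,0.6],[0,0,0]]
    - [[0,0,0.2],[0,0,0]]
    - [[0,0,0],[0,0,0]]
    - [[0,0,0],[0,0,0]]

```text
time: 11.58
tool_pos: [523.0, -196.7, 252.1]
tcp_rot: [-3.14, -0.0, 1.247]
contact_force: [0.4, -0.3, -1.3]
grip_width: 23.7
finger_force: 29.3
```

```bash
python3 - <<'E'
from h import *
print(get_obs()["grip_width"],get_obs()["tool_pos"])
a=capture("scene");b=capture("top")
r=lambda im,y,x:cv2.resize(im["frame"][y:y+75,x:x+100,::-1],(400,300),interpolation=cv2.INTER_CUBIC)
cv2.imwrite("pics/g3.png",np.hstack([r(a,180,150),r(b,190,390)]))
for n in("scene","top"):
    print(n,[(np.round(x["at"],1).tolist(),round(x["p"],2)) for x in pinpoint("push_rod",n)[:3]])
E
```

```text
23.73227954594214 [ 523.00830216 -196.67516507  252.09721584]
scene [([295.9, 256.2], 0.63), ([239.6, 201.1], 0.46), ([164.9, 339.0], 0.4)]
top [([188.6, 412.2], 0.68), ([151.5, 428.2], 0.58), ([222.2, 437.1], 0.47)]
```

View pics/g3.png

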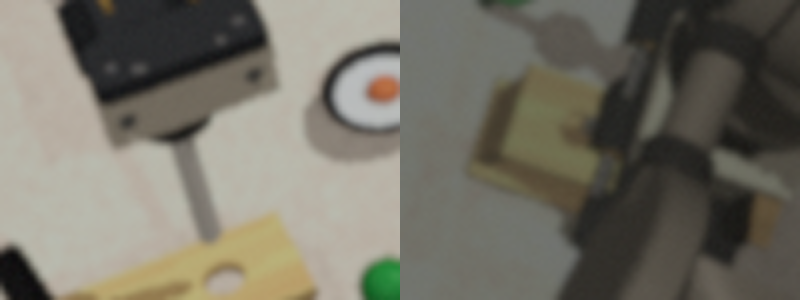

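The scene view shows the rod held and clear of the rack, shaft from about (216,196) down to its tip at (239,202), with the empty eye at (249,206). The arm hides it from the top camera. Next I check the tilt against a projected vertical.

```bash
python3 - <<'E'
from h import *
s=capture("scene")
p=lambda m:(m[0]/4+180-.4,m[1]/4+150-.4)
tip=p((239,210));up=p((145,183))
print(tip,up)
for z in(139.6,185,215):print(z,proj(s,(523.2,-196.8,z)))
print("eye at z110",atz(s,p((278,225)),110),"tip@139.6",atz(s,tip,139.6))
# gray edges of shaft: per-row centre
g=cv2.cvtColor(s["frame"],cv2.COLOR_RGB2GRAY).astype(float)
for y in range(216,242,3):
    w=g[y-1:y+2,188:212].mean(0);bg=np.median(w[[0,1,2,21,22,23]]);d=np.clip(bg-w-8,0,None);print(y,round((d*np.arange(188,212)).sum()/max(d.sum(),1),2),round(d.sum()))
E
```

```text
(239.35, 202.1) (215.85, 195.35)
139.6 [[240.10218965 201.18550233]]
185 [[224.99044443 196.52566945]]
215 [[214.41715919 193.27772826]]
eye at z110 [ 525.27206667 -193.79356105  110.        ] tip@139.6 [ 522.98076751 -194.33463097  139.6       ]
216 194.08 403
219 196.06 328
222 197.0 314
225 197.93 296
228 198.86 294
231 199.76 286
234 200.69 268
237 201.59 236
240 201.77 110
```

>>> play_rows:
  rows:
    - [[0,0.5,0],[0,0,0]]
    - [[0,1,0],[0,0,0]]
    - [[0,1,0],[0,0,0]]
    - [[0,1,0],[0,0,0]]
    - [[0,1,0],[0,0,0]]
    - [[0,1,0],[0,0,0]]
    - [[0,1,0],[0,0,0]]
    - [[0,1,0],[0,0,0]]
    - [[0,1,0],[0,0,0]]
    - [[-0.2,1,0],[0,0,0]]
    - [[-0.2,1,0],[0,0,0]]
    - [[-0.1,1,0],[0,0,0]]

```text
time: 13.32
tool_pos: [507.4, 149.9, 252.8]
tcp_rot: [-3.141, -0.0, 1.247]
contact_force: [0.1, 0.8, -1.7]
grip_width: 23.8
finger_force: 29.3
```

>>> play_rows:
  rows:
    - [[0,1,-0.5],[0,0,0]]
    - [[0,0.8,-0.5],[0,0,0]]
    - [[0,0.5,-0.4],[0,0,0]]
    - [[0,0.2,0],[0,0,0]]
    - [[0,0,0],[0,0,0]]
    - [[0,0,0],[0,0,0]]
    - [[0,0,0],[0,0,0]]

```text
time: 14.2
tool_pos: [508.6, 222.6, 211.2]
tcp_rot: [3.141, -0.0, 1.246]
contact_force: [-0.6, -0.0, -2.2]
grip_width: 24.0
finger_force: 29.3
```

```bash
python3 - <<'E'
from h import *
o=get_obs();print(o["grip_width"],o["tool_pos"],o["tcp_rot"])
a=capture("scene");b=capture("top");np.save("s.npy",a["frame"])
r=lambda im,y,x:cv2.resize(im["frame"][y:y+75,x:x+100,::-1],(400,300),interpolation=cv2.INTER_CUBIC)
cv2.imwrite("pics/j1.png",np.hstack([r(a,110,290),r(b,190,220)]))
tp=o["tool_pos"];print("tip exp",proj(a,(tp[0],tp[1],tp[2]-112.5)),"eye exp(init)",proj(a,(509.4,224.8,75)))
E
```

```text
23.994551008989077 [508.64882174 222.55799265 211.20205907] [ 3.14082020e+00 -3.15856950e-04  1.24570947e+00]
tip exp [[152.90757422 334.81722118]] eye exp(init) [[159.78001964 335.63766972]]
```

View pics/j1.png

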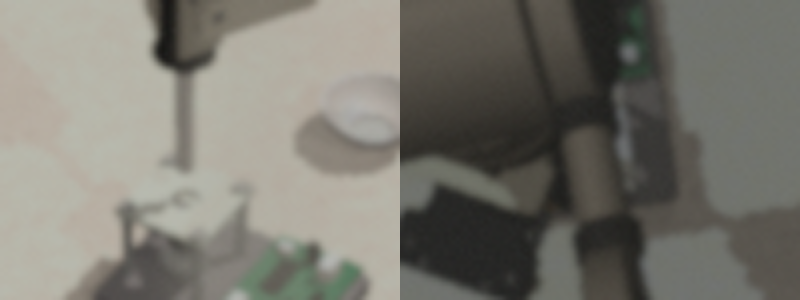

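The scene view shows the shaft above the guard plate, its tip at about (151.5,336) and the hole at about (159,336). The arm again hides this from the top camera. I'll measure the offset finely in the scene image.

```bash
python3 - <<'E'
from h import *
s=capture("scene");f=s["frame"];g=cv2.cvtColor(f,cv2.COLOR_RGB2GRAY).astype(float)
tp=np.array(get_obs()["tool_pos"])
for y in range(130,154,3):
    w=g[y-1:y+2,324:348].mean(0);bg=np.median(w[[0,1,2,3,20,21,22,23]]);d=np.clip(bg-w-8,0,None);print(y,round((d*np.arange(324,348)).sum()/max(d.sum(),1),2),round(d.sum()))
q=proj(s,[(508.65,222.56,z) for z in(150,130,110,98.7,75,70)]);print(q.round(2))
q=proj(s,[(508.65,222.56,75),(518.65,222.56,75),(508.65,232.56,75)]);print("J",q.round(2))
print(g[148:166:1,326:348].astype(int))
i=cv2.cvtColor(cv2.imread("pics/scene0.png"),cv2.COLOR_BGR2GRAY);print(i[154:167,326:348])
E
```

```text
130 335.62 245
133 335.51 212
136 335.48 210
139 335.49 208
142 335.55 196
145 335.52 183
148 335.06 217
151 334.57 208
[[136.7  334.77]
 [143.14 334.79]
 [149.42 334.81]
 [152.91 334.82]
 [160.08 334.84]
 [161.57 334.84]]
J [[160.08 334.84]
 [161.76 337.76]
 [158.19 337.43]]
[[180 180 179 179 173 168 161 147 128 120 122 137 160 174 178 178 177 177
  176 175 174 174]
 [181 180 179 174 164 156 149 138 124 119 123 137 160 174 177 175 176 175
  175 174 174 174]
 [180 179 177 168 154 146 141 134 123 119 123 138 160 173 177 175 175 176
  175 175 174 174]
 [179 180 176 169 159 155 151 144 133 123 125 139 161 175 177 177 176 176
  175 175 175 175]
 [180 179 177 174 172 172 171 164 151 140 136 148 166 177 179 179 178 177
  176 176 175 174]
 [180 180 178 177 177 177 178 176 170 162 158 164 173 179 180 180 179 178
  178 177 176 175]
 [182 181 179 178 178 178 180 180 180 178 175 177 179 179 180 180 181 179
  178 178 176 175]
 [183 182 181 180 180 180 181 182 182 181 180 179 179 181 180 180 180 179
  179 178 176 173]
 [183 183 183 182 181 181 182 180 179 176 175 175 177 179 180 180 180 179
  178
[... 1361 characters left out ...]
0 162 161 164 171 176 178 177
  177 177 176 175]
 [181 181 182 181 181 178 168 151 144 150 159 166 171 171 174 176 178 176
  177 177 177 177]
 [181 181 181 181 182 179 174 164 154 153 159 168 174 176 177 177 177 177
  177 178 177 175]
 [182 182 182 182 180 180 179 176 172 169 170 173 177 178 177 177 177 177
  177 178 176 171]
 [181 182 181 181 180 181 180 180 180 177 177 178 178 178 178 177 177 178
  178 176 171 162]
 [173 177 178 180 180 181 180 181 181 181 180 179 178 177 178 177 178 178
  177 173 163 152]
 [158 163 168 174 177 180 181 181 180 180 180 178 177 176 176 177 177 177
  172 164 151 142]
 [142 139 145 156 166 173 177 179 180 179 178 175 171 170 170 174 175 173
  164 150 141 133]]
```

The shaft centreline extrapolates to within about 1 mm of the hole's centre. I'm descending through the plate in small steps and watching the force.

>>> play_rows:
  rows:
    - [[0.01,0.01,-0.3],[0,0,0]]
    - [[0,0,-0.3],[0,0,0]]
    - [[0,0,-0.2],[0,0,0]]
    - [[0,0,-0.1],[0,0,0]]
    - [[0,0,-0.1],[0,0,0]]
    - [[0,0,0],[0,0,0]]
    - [[0,0,0],[0,0,0]]

```text
time: 15.22
tool_pos: [508.8, 223.5, 180.9]
tcp_rot: [3.141, -0.0, 1.247]
contact_force: [0.4, 0.1, -1.2]
grip_width: 24.2
finger_force: 29.3
```

>>> play_rows:
  rows:
    - [[0,0,-0.1],[0,0,0]]
    - [[0,0,-0.1],[0,0,0]]
    - [[0,0,-0.1],[0,0,0]]
    - [[0,0,-0.1],[0,0,0]]
    - [[0,0,-0.1],[0,0,0]]
    - [[0,0,-0.1],[0,0,0]]
    - [[0,0,0],[0,0,0]]

```text
time: 16.1
tool_pos: [508.5, 223.4, 162.5]
tcp_rot: [-3.141, 0.0, 1.247]
contact_force: [-0.6, 0.3, -1.6]
grip_width: 24.2
finger_force: 29.3
```

>>> play_rows:
  rows:
    - [[0,0,-0.1],[0,0,0]]
    - [[0,0,-0.1],[0,0,0]]
    - [[0,0,-0.1],[0,0,0]]
    - [[0,0,-0.1],[0,0,0]]
    - [[0,0,-0.1],[0,0,0]]
    - [[0,0,0],[0,0,0]]

```text
time: 16.85
tool_pos: [509.0, 223.5, 148.0]
tcp_rot: [3.141, -0.001, 1.247]
contact_force: [0.6, 0.1, 6.3]
grip_width: 23.5
finger_force: 29.2
```

>>> play_rows:
  rows:
    - [[0,0,-0.05],[0,0,0]]
    - [[0,0,-0.05],[0,0,0]]
    - [[0,0,-0.03],[0,0,0]]
    - [[0,0,0],[0,0,0]]

```text
time: 17.35
tool_pos: [509.2, 223.6, 144.5]
tcp_rot: [3.14, -0.001, 1.247]
contact_force: [0.5, 0.7, 6.8]
grip_width: 23.9
finger_force: 29.4
```

>>> play_rows:
  rows:
    - [[0,0,-0.04],[0,0,0]]
    - [[0,0,-0.04],[0,0,0]]
    - [[0,0,0],[0,0,0]]

```text
time: 17.73
tool_pos: [510.4, 224.2, 144.2]
tcp_rot: [3.137, -0.004, 1.247]
contact_force: [-1.3, 0.7, 18.5]
grip_width: 23.8
finger_force: 29.5
```

It's at the stop: the force jumped to 18 N with no further travel. I'm holding here.

>>> play_rows:
  rows:
    - [[0,0,0],[0,0,0]]
    - [[0,0,0],[0,0,0]]
    - [[0,0,0],[0,0,0]]
    - [[0,0,0],[0,0,0]]
    - [[0,0,0],[0,0,0]]
    - [[0,0,0],[0,0,0]]
    - [[0,0,0],[0,0,0]]
    - [[0,0,0],[0,0,0]]
    - [[0,0,0],[0,0,0]]
    - [[0,0,0],[0,0,0]]

```text
time: 18.98
tool_pos: [510.3, 224.1, 144.2]
tcp_rot: [3.137, -0.004, 1.247]
contact_force: [-0.9, 1.0, 18.2]
grip_width: 23.5
finger_force: 29.5
```

>>> play_rows:
  rows:
    - [[0,0,0.1],[0,0,0]]
    - [[0,0,0.2],[0,0,0]]
    - [[0,0,0.3],[0,0,0]]
    - [[0,0,0.3],[0,0,0]]
    - [[0,0,0.4],[0,0,0]]
    - [[0,0,0.5],[0,0,0]]
    - [[0,0,0.6],[0,0,0]]
    - [[0,0,0.6],[0,0,0]]
    - [[0,0,0.7],[0,0,0]]
    - [[0,0,0],[0,0,0]]

```text
time: 20.23
tool_pos: [509.4, 223.7, 254.4]
tcp_rot: [3.138, -0.002, 1.247]
contact_force: [-0.8, 0.4, -1.6]
grip_width: 23.7
finger_force: 30.1
```

>>> play_rows:
  rows:
    - [[0,-0.5,0],[0,0,0]]
    - [[0,-1,0],[0,0,0]]
    - [[0,-1,0],[0,0,0]]
    - [[0,-1,0],[0,0,0]]
    - [[0,-1,0],[0,0,0]]
    - [[0,-1,0],[0,0,0]]
    - [[0,-1,0],[0,0,0]]
    - [[0,-1,0],[0,0,0]]
    - [[0,-1,0],[0,0,0]]
    - [[0.2,-1,0],[0,0,0]]
    - [[0.2,-1,0],[0,0,0]]
    - [[0.1,-1,0],[0,0,0]]

```text
time: 21.72
tool_pos: [522.8, -123.2, 251.3]
tcp_rot: [-3.139, 0.0, 1.246]
contact_force: [0.1, -1.4, -0.7]
grip_width: 24.0
finger_force: 30.1
```

>>> play_rows:
  rows:
    - [[0,-1,0],[0,0,0]]
    - [[0,-0.8,0],[0,0,0]]
    - [[0,-0.5,0],[0,0,0]]
    - [[0,-0.2,0],[0,0,0]]
    - [[0,0,0],[0,0,0]]
    - [[0,0,0],[0,0,0]]

```text
time: 22.48
tool_pos: [523.7, -195.8, 252.4]
tcp_rot: [-3.141, -0.0, 1.247]
contact_force: [-0.4, 0.3, -1.4]
grip_width: 23.5
finger_force: 30.1
```

```bash
python3 - <<'E'
from h import *
s=capture("scene");f=s["frame"];g=cv2.cvtColor(f,cv2.COLOR_RGB2GRAY).astype(float)
tp=np.array(get_obs()["tool_pos"]);print(tp)
for y in range(216,241,3):
    w=g[y-1:y+2,188:212].mean(0);bg=np.median(w[[0,1,2,21,22,23]]);d=np.clip(bg-w-8,0,None);print(y,round((d*np.arange(188,212)).sum()/max(d.sum(),1),2),end=" ")
q=proj(s,[(tp[0],tp[1],z) for z in(210,170,139.6,110)]);print(q.round(2))
print("J",(proj(s,[(tp[0]+10,tp[1],110),(tp[0],tp[1]+10,110)])-q[3]).round(2))
# eye: not-yellow (table seen through) inside board
hsv=cv2.cvtColor(f,cv2.COLOR_RGB2HSV)
m=(hsv[238:262,192:220,1]);print(m)
n,l,st,c=cv2.connectedComponentsWithStats((m<75).astype(np.uint8));print(st,c+[192,238])
cv2.imwrite("pics/r1.png",cv2.resize(f[180:255,150:250,::-1],(600,450),interpolation=cv2.INTER_CUBIC))
E
```

```text
[ 523.71179597 -195.77499301  252.50040626]
216 195.01 219 196.6 222 197.57 225 198.44 228 199.3 231 200.23 234 201.22 237 202.1 240 202.35 [[216.05 194.42]
 [229.94 198.67]
 [239.94 201.75]
 [249.26 204.62]]
J [[ 2.55  2.98]
 [-2.8   3.86]]
[[ 29  28  28  28  29  28  28  29  32  30  27  26  32  60  82  91  96  98
   98  98  96  94  94  92  94  92  95  96]
 [ 28  29  28  30  31  33  35  40  47  48  43  40  50  76  93 100  98  95
   94  94  94  94  93  94  95  96  98  96]
 [ 28  29  31  35  38  45  51  61  73  77  71  70  74  86  95  95  93  94
   92  94  94  94  95  95  96  96  98  96]
 [ 30  33  39  48  59  70  78  85  93  92  89  88  89  93  95  94  93  94
   94  94  95  96  97  96  96  96  98  97]
 [ 45  50  59  71  83  90  96  98  98  97  94  92  93  94  94  94  94  95
   95  96  96  96  97  95  97  95  94  94]
 [ 68  75  82  91  97  98  97  96  96  94  94  94  94  95  96  94  96  96
   95  96  96  96  96  96  94  94  90  91]
 [ 90  95  96  96  96  96  96  93  94  92  95  96  96  97  99 100  99  98
   98  96  95  96  97  96  92  89  88  88]
 [100 101  98  95  94  94  94  93  94  
[... 1460 characters left out ...]
 109 112 106  95  84]
 [ 97  97  99 101 101 103 103 103 103 104 104 105 107 106 106 105 106 104
  105 105 105 110 111 107  91  75  60  50]
 [100 101 101 102 103 104 104 104 105 105 106 108 107 105 104 104 104 105
  107 109 107  96  87  68  51  41  38  36]
 [103 101 101 104 104 104 105 107 108 107 105 106 104 105 103 105 109 109
  106  89  70  56  46  36  30  29  30  30]
 [103 102 103 107 105 106 108 106 105 103 104 104 105 106 106 109 102  86
   68  49  38  32  29  24  24  25  27  31]]
[[  0   0  28  24 544]
 [  0   0  14   6  50]
 [  9   9  10   7  53]
 [ 18  20  10   4  25]] [[205.78492647 249.86580882]
 [197.18       239.52      ]
 [205.64150943 250.18867925]
 [215.64       260.04      ]]
```

View pics/r1.png

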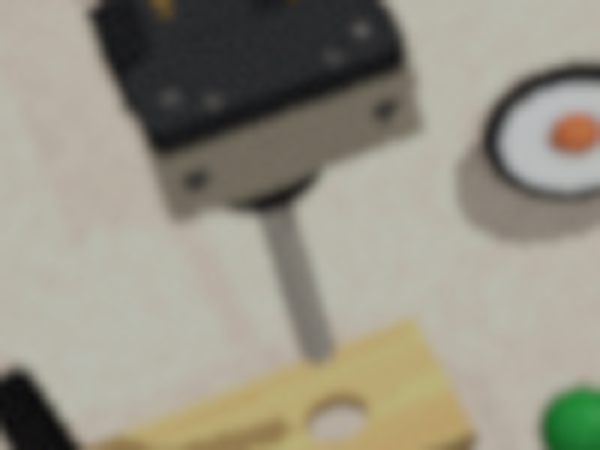

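The scene view shows the tip at (239,202) above the empty eye, whose rim centre is about (249.1,205.3). The rod needs about (+0.5,-1.3) mm before lowering.

>>> play_rows:
  rows:
    - [[0.02,-0.04,-0.3],[0,0,0]]
    - [[0,0,-0.3],[0,0,0]]
    - [[0,0,-0.3],[0,0,0]]
    - [[0,0,-0.2],[0,0,0]]
    - [[0,0,-0.2],[0,0,0]]
    - [[0,0,-0.2],[0,0,0]]
    - [[0,0,0],[0,0,0]]
    - [[0,0,0],[0,0,0]]

```text
time: 23.52
tool_pos: [524.4, -197.8, 207.7]
tcp_rot: [3.141, 0.0, 1.247]
contact_force: [-0.3, -0.3, -2.0]
grip_width: 23.6
finger_force: 30.1
```

The tip is at about 95 mm, inside the eye, with no contact. I continue down.

>>> play_rows:
  rows:
    - [[0,0,-0.3],[0,0,0]]
    - [[0,0,-0.3],[0,0,0]]
    - [[0,0,-0.3],[0,0,0]]
    - [[0,0,-0.3],[0,0,0]]
    - [[0,0,-0.3],[0,0,0]]
    - [[0,0,-0.3],[0,0,0]]
    - [[0,0,-0.2],[0,0,0]]
    - [[0,0,-0.2],[0,0,0]]
    - [[0,0,-0.1],[0,0,0]]
    - [[0,0,0],[0,0,0]]
    - [[0,0,0],[0,0,0]]

```text
time: 24.9
tool_pos: [524.4, -197.9, 138.7]
tcp_rot: [3.141, 0.0, 1.247]
contact_force: [-0.3, -0.1, -1.4]
grip_width: 23.8
finger_force: 30.1
```

>>> play_rows:
  rows:
    - [[0,0,-0.08],[0,0,0]]
    - [[0,0,-0.06],[0,0,0]]
    - [[0,0,-0.04],[0,0,0]]
    - [[0,0,0],[0,0,0]]
    - [[0,0,0],[0,0,0]]

```text
time: 25.52
tool_pos: [524.3, -197.8, 133.1]
tcp_rot: [3.141, 0.0, 1.247]
contact_force: [0.1, -0.2, -0.6]
grip_width: 24.1
finger_force: 30.1
```

>>> play_rows:
  rows:
    - [[0,0,-0.03],[0,0,0]]
    - [[0,0,-0.02],[0,0,0]]
    - [[0,0,0],[0,0,0]]

```text
time: 25.9
tool_pos: [524.5, -197.9, 132.6]
tcp_rot: [3.14, 0.0, 1.247]
contact_force: [-1.4, 1.1, 6.8]
grip_width: 24.0
finger_force: 29.9
```

The collar is seated, with contact at 132.6 and 7 N upward. I'm opening partway, then fully, and retreating straight up.

>>> play_rows:
  rows:
    - [[0,0,0.03],[0,0,0]]
    - [[0,0,0],[0,0,0]]
    - [[0,0,0],[0,0,0]]
    - [[0,0,0],[0,0,0]]
    - [[0,0,0],[0,0,0]]
    - [[0,0,0],[0,0,0]]
    - [[0,0,0],[0,0,0]]
    - [[0,0,0],[0,0,0]]
  hand: 1

```text
time: 26.9
tool_pos: [524.3, -197.8, 132.5]
tcp_rot: [3.141, 0.0, 1.247]
contact_force: [-0.1, -0.8, 0.0]
grip_width: 91.5
finger_force: 0.0
```

>>> play_rows:
  rows:
    - [[0,0,0.3],[0,0,0]]
    - [[0,0,0.4],[0,0,0]]
    - [[0,0,0.5],[0,0,0]]
    - [[0,0,0.6],[0,0,0]]
    - [[0,0,0.8],[0,0,0]]
    - [[0,0,0.8],[0,0,0]]
    - [[-1,0,0.8],[0,0,0]]
    - [[-1,0,0.5],[0,0,0]]
    - [[-1,0,0],[0,0,0]]
    - [[-1,0,0],[0,0,0]]
    - [[0,0,0],[0,0,0]]
    - [[0,0,0],[0,0,0]]

```text
time: 28.4
tool_pos: [404.9, -198.0, 274.3]
tcp_rot: [3.14, 0.0, 1.246]
contact_force: [-0.5, 0.6, 0.4]
grip_width: 92.1
finger_force: 0.0
```

```bash
python3 - <<'E'
from h import *
a=capture("scene");b=capture("top")
r=lambda im,y,x:cv2.resize(im["frame"][y:y+60,x:x+80,::-1],(400,300),interpolation=cv2.INTER_CUBIC)
cv2.imwrite("pics/e1.png",np.vstack([np.hstack([r(a,215,140),r(b,200,405)]),np.hstack([r(a,145,305),r(b,185,225)])]))
E
```

```text
(no output)
```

View pics/e1.png

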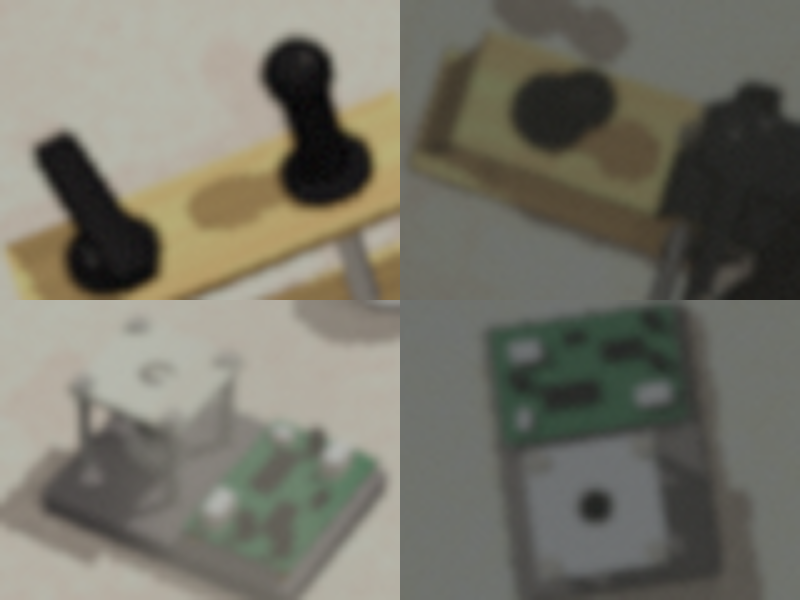

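The rod hangs as at the start, ball at scene (228,199) and collar (248,205). The jig and nut driver look unchanged and the gripper is clear, so I'm handing in.

```bash
python3 -c "
from plant import bot
print(bot.close_job())"
```

```text
the job is handed in; nothing more can be done
None
```

I pushed the plunger down to its stop through the guard hole and held it there for more than a second. The push rod now hangs upright in its original rack eye, and the job is handed in; it returned no verdict.

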